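Sweep spent sample tubes into the waste tray

ROBOT

A 7-joint arm with a two-finger parallel gripper is mounted at the origin on a cart in front of the work surface, level with it; the furniture and walls round the work are solid. World frame = base frame: x ahead of the robot, y to its left, z up, the work surface at z = 0. Lengths are in m, angles in rad, forces in N, time in s.
With the tool pointing down it reaches from about 0.4 to 0.85 m from the base axis. Payload 10.4 kg.
Tool frame: the origin (TCP) lies midway between the tips of the shut fingers; the grasp point (between the pads) lies 19 mm behind it (manip.tcp_to_grasp is the distance from the TCP to the grasp point, in m); z points along the fingers, y is the line along which they close (so a half turn about z gives the same grasp; the last joint's range is limited). The gripper opens to 85 mm and grips with 20 to 120 N. Pads are 22 mm wide; open, the fingers measure 114 mm over their backs; the gripper's body (76 mm by 85 mm) begins 54 mm behind the grasp point. The pads swing forward as they close: fully open they stand 13 mm farther back than shut.
Start: joints at [-1.333, 0.332, -0.065, 1.46, 0.022, 1.35, -0.088], TCP at [0.161, 0.604, 0.231] pointing down, gripper open.
Joint ranges: [-2.6, 2.6], [-0.5, 2.12], [-1.47, 1.34], [0.16, 2.42], [-1.27, 4.41], [0.06, 2.06], [-2.6, 2.6]. Speed limits (rad/s): [2.22, 2.22, 2.79, 2.79, 3.14, 3.14, 3.14].

INTERFACE

Orientations are given as a unit quaternion [x, y, z, w].
In Python, from workcell import manip gives the robot as it stands.
- The arm moves only by the shell command python3 -m jog 'ROWS' [FORCE]. ROWS is a JSON object of lists of equal length, an entry for each row: "offset": the shift along the world's x, y, z in m, a list of three; "yaw": the turn about the world's z in degrees; "jaw": the closure, from 0 (fully open) to 1 (shut). A call has 1 to 20 rows; each row shifts and turns the commanded pose from where the row before left it; what a row does not reach is not made up. A row lasts 1/12 s, in which the tool goes at most 41.7 mm and 7.16 degrees, less where a joint would pass 70% of its speed; a pose out of reach is approached as far as the arm can. A call is refused whole if a number of a shift passes 0.0417 or a number of a turn 7.16, either way. A call with a gripper value outside its range is refused whole. The fingers move at their own pace and stop on an object; FORCE is the grip in N (left out, the last holds). Time passes only in rows, so rows that do not move let the fingers close. It gives the time, the measured TCP pose, the force, the opening and the grip force at its end, in the units of the state.
- manip.get_obs(): the state, without advancing time (a new reading comes with each control period).
- manip.camera(name): name is "side" or "top"; returns a dict with "frame" (420x560x3 uint8, red, green, blue), "camera_matrix" (3x3 intrinsics, pixels), "eye" and "attitude" of the camera in the world. Camera axes: x right, y up, looking along -z (the intrinsics and any distortion apply to the point x, -y, -z); pixel columns grow to the right and rows downward; lengths in m; the calibration is good to about 2 mm. A picture is of the moment at which its call begins. There is no depth.
- manip.hand_in(): hands the job in; it is judged then, once.
Trained networks look in a picture, given as the dict that the camera call returned (one of the last four; its "shot" number tells which), for a name from the list of things; names that differ only in an ending like _2 or _b are one class to them, and where a whole thing is asked for, a point or a joint stands for the part that bears it (a point fixed in the world has none). Each returns a list of dicts, best first, with "score" (0 to 1); they miss things now and then, are a little off and sometimes report something else, mostly with a low value. They report only what shows in the picture. A call takes as long as a camera call. They do not tell look-alikes from the thing itself.
- manip.masks_of(picture, name): "region" (420x560 bool, what is visible of it).
- manip.tip_of(picture, name): "at" ([x, y, z] in m, in world coordinates, good to about 4 mm: a listed point, or the origin of a listed thing).
The state is a dict: "clock": time; "joint_pos": joint angles; "joint_velocities": joint speeds; "tau": joint torques, N m; "position": TCP position; "ee_rot": TCP orientation; "ft_force": force on the tool from outside, world axes, zero at the start; "torque": the same for the moment, N m; "grip_width": opening from 0.0 (shut) to 1.0 (fully open); "grasp_force": force on a finger pad.
Only numpy, scipy, OpenCV 4.12 (cv2) and the standard library are available. Lean on these libraries where they do the work, as an engineer would, in place of code of your own. Each camera call takes 0.05 s, during which the arm holds its last target. There are 200 camera calls.

TASK

Sweep the three orange sample tubes that lie loose on the bench with the fingers, through the open mouth of the white waste tray, so that every one lies wholly inside it. Only push them, never lift them, and leave the loose blue tube and the two small standing vials where they are.

Things in the scene. Friction and masses are not known exactly. Their poses are not given: they have to be found in the camera images.
- tray: white waste tray with grey rim, FIXED to the bench, 130 deep (its x) x 220 wide (its y), three walls 4 thick and 35 high (rim to 37); no front wall: the open mouth is its -x side, 212 clear between the side walls. Floor 2 thick. Origin: centre of its underside, on the bench; its +x points from the mouth to the back wall
- tray_mouth (a point): middle of the tray's mouth line (the front edge of its floor, where the side walls begin), 65 mm in front of the tray's origin, 2 mm over the bench. In front of it a bevelled lip ramps from the bench up to the floor over 16 mm, so pushed tubes slide in; fingertips should ride at least 4 mm over the bench
- spent_1: spent orange 1.5 ml sample tube with snap cap, lying on the bench; collides as a bar 38 long, 12 wide, 13 high (mm), 12 g or so, slides and may turn when pushed off-centre. Origin: under its middle, on the bench; +x towards its cap, z up as it lies at the start
- spent_2: spent orange 1.5 ml sample tube with snap cap, lying on the bench; collides as a bar 38 long, 12 wide, 13 high (mm), 12 g or so, slides and may turn when pushed off-centre. Origin: under its middle, on the bench; +x towards its cap, z up as it lies at the start
- spent_3: spent orange 1.5 ml sample tube with snap cap, lying on the bench; collides as a bar 38 long, 12 wide, 13 high (mm), 12 g or so, slides and may turn when pushed off-centre. Origin: under its middle, on the bench; +x towards its cap, z up as it lies at the start
- spent_1_tip (a point): point inside the pointed end of spent_1 on its long axis, 19 mm from its origin, 6.5 mm up
- spent_1_cap (a point): point inside the cap end of spent_1 on its long axis, 17 mm from its origin, 6.5 mm up
- spent_2_tip (a point): point inside the pointed end of spent_2 on its long axis, 19 mm from its origin, 6.5 mm up
- spent_2_cap (a point): point inside the cap end of spent_2 on its long axis, 17 mm from its origin, 6.5 mm up
- spent_3_tip (a point): point inside the pointed end of spent_3 on its long axis, 19 mm from its origin, 6.5 mm up
- spent_3_cap (a point): point inside the cap end of spent_3 on its long axis, 17 mm from its origin, 6.5 mm up
- blue_tube: blue sample tube of the same shape (41x13x18 mm), lying on the bench behind the clear vial as seen from the tray; still in use, must stay. Origin under its middle, on the bench
- vial_clear: small clear glass vial with black cap standing loose among the tubes, 27 diameter, 52 high (mm), tips easily; must stay. Origin: centre of its underside, z up
- vial_brown: small brown vial with black cap standing loose, 27 diameter, 52 high (mm), tips easily; must stay. Origin: centre of its underside, z up
Not all that is in view belongs to the job. What is shaped like the vial_brown but pink or red is not meant.

How it is judged:
At the end, for the whole second after the job is handed in: both ends of each orange tube lie between the tray's side walls and past its mouth line, on the tray's floor (below 35 mm), tubes at rest; the blue tube and both vials are within 15 mm of where they were, the vials upright within 0.3 rad (x of spent_1_tip in the frame of tray between -0.064 and 0.065 m and y of spent_1_tip in the frame of tray between -0.11 and 0.11 m and height (world z) of each of spent_1_tip, spent_1_cap, spent_2_tip, spent_2_cap, spent_3_tip, spent_3_cap below 0.035 m and x of spent_1_cap in the frame of tray between -0.064 and 0.065 m and y of spent_1_cap in the frame of tray between -0.11 and 0.11 m and linear speed of each of spent_1, spent_2, spent_3 below 0.02 m/s and x of spent_2_tip in the frame of tray between -0.064 and 0.065 m and y of spent_2_tip in the frame of tray between -0.11 and 0.11 m and x of spent_2_cap in the frame of tray between -0.064 and 0.065 m and y of spent_2_cap in the frame of tray between -0.11 and 0.11 m and x of spent_3_tip in the frame of tray between -0.064 and 0.065 m and y of spent_3_tip in the frame of tray between -0.11 and 0.11 m and x of spent_3_cap in the frame of tray between -0.064 and 0.065 m and y of spent_3_cap in the frame of tray between -0.11 and 0.11 m and distance of each of vial_clear, vial_brown, blue_tube from where it was at the start of the episode below 0.015 m and angle between each of vial_clear, vial_brown's own z axis and vertical below 0.3 rad); the robot touches nothing.
It fails at once if an orange tube is lifted (its origin more than 32 mm over the bench) (height (world z) of any of spent_1, spent_2, spent_3 above 0.032 m).
It fails at once if a vial is shoved more than 15 mm or tipped over (distance of any of vial_clear, vial_brown from where it was at the start of the episode above 0.015 m or angle between any of vial_clear, vial_brown's own z axis and vertical above 0.5 rad).
It fails at once if the blue tube is shoved more than 15 mm (distance of blue_tube from where it was at the start of the episode above 0.015 m).
It also fails if it takes over 64 s, if anything falls off the work surface, if the arm or the gripper's body presses on something with over 40 N, if the wrist force passes 120 N, or if a joint passes its speed limit or range.

## Working session

There is one attempt and no reset: what is moved stays moved. The work goes in short steps, Python scripts to look and compute and a shell command to move; the robot and the scene stay as the last step left them, time stands still between calls to the robot, and variables do not carry over. Pictures are saved under pics/ and viewed, at most 10 in all, crops included, and the job is handed in when it is done.

```bash
mkdir -p pics; cat > h.py <<'E'
import numpy as np, cv2
from workcell import manip
from scipy.spatial.transform import Rotation as R
def top(n,name='top'):
    p=manip.camera(name); cv2.imwrite(f'pics/{n}.png',p['frame'][:,:,::-1]); return p
def px(p,w):
    a=np.array(p['attitude']); Rm=a if a.shape==(3,3) else R.from_quat(a).as_matrix()
    c=Rm.T@(np.array(w)-p['eye']); v=np.array(p['camera_matrix'])@np.array([c[0],-c[1],-c[2]]); return np.round(v[:2]/v[2],0)
E
python3 - <<'E'
from h import *
np.set_printoptions(precision=3,suppress=True)
for cam in ('top','side'):
    p=top(cam+'0',cam); print(cam,p.keys(),p['eye'],p['attitude'],p['camera_matrix'])
    for n in ['tray','tray_mouth','spent_1','spent_1_tip','spent_1_cap','blue_tube','vial_clear','vial_brown']:
        for d in manip.tip_of(p,n): print(n,round(d['score'],2),np.array(d['at']),px(p,d['at']))
o=manip.get_obs();print(o['clock'],o['position'],o['ee_rot'],o['grip_width'])
E
```

```text
top dict_keys(['frame', 'camera_matrix', 'eye', 'attitude', 'shot']) [ 0.273 -0.06   1.021] [-0.073  0.074  0.708 -0.699] [[426.327   0.    280.131]
 [  0.    426.327 210.313]
 [  0.      0.      1.   ]]
tray 0.66 [ 0.471  0.121 -0.004] [205. 218.]
tray 0.56 [ 0.509 -0.199 -0.002] [335. 202.]
tray_mouth 0.68 [ 0.494 -0.122 -0.003] [304. 208.]
tray_mouth 0.6 [0.452 0.053 0.004] [232. 225.]
spent_1 0.44 [ 0.428 -0.118 -0.003] [303. 235.]
spent_1 0.37 [ 0.483 -0.038 -0.001] [270. 213.]
spent_1_tip 0.63 [ 0.549 -0.134  0.007] [309. 185.]
spent_1_cap 0.52 [ 0.578 -0.152  0.009] [316. 174.]
blue_tube 0.47 [ 0.508 -0.202  0.001] [337. 202.]
blue_tube 0.37 [ 0.428 -0.116 -0.003] [302. 235.]
vial_clear 0.51 [ 0.559 -0.145  0.001] [313. 182.]
vial_clear 0.47 [ 0.495 -0.121 -0.005] [303. 208.]
vial_brown 0.73 [ 0.488 -0.33   0.001] [389. 209.]
vial_brown 0.72 [ 0.425 -0.242  0.001] [354. 235.]
vial_brown 0.65 [ 0.5   -0.27  -0.003] [364. 205.]
vial_brown 0.54 [ 0.564 -0.246  0.   ] [354. 180.]
vial_brown 0.2 [ 0.506 -0.201 -0.002] [336. 203.]
side dict_keys(['frame', 'camera_matrix', 'eye', 'at
[... 314 characters left out ...]
 -0.03   0.006] [294. 216.]
spent_1 0.62 [ 0.426 -0.117 -0.005] [260. 241.]
spent_1 0.54 [ 0.482 -0.035  0.005] [284. 218.]
spent_1 0.47 [ 0.566 -0.148  0.002] [329. 242.]
spent_1_tip 0.5 [ 0.545 -0.136  0.003] [318. 239.]
spent_1_cap 0.64 [ 0.577 -0.151  0.003] [335. 242.]
blue_tube 0.48 [ 0.511 -0.198  0.003] [305. 256.]
vial_clear 0.75 [ 0.494 -0.122  0.   ] [293. 238.]
vial_clear 0.33 [0.467 0.116 0.004] [275. 194.]
vial_brown 0.96 [ 0.425 -0.237  0.002] [260. 270.]
vial_brown 0.89 [ 0.501 -0.268  0.002] [303. 278.]
vial_brown 0.79 [ 0.484 -0.332 -0.   ] [297. 302.]
vial_brown 0.61 [ 0.559 -0.245  0.002] [334. 268.]
0.9 [0.161 0.604 0.231] [ 0.13   0.992  0.    -0.   ] 0.9991761269181447
```

```bash
python3 - <<'E'
import cv2
a=cv2.imread('pics/top0.png')[140:270,160:420]; cv2.imwrite('pics/t1.png',cv2.resize(a,None,fx=3,fy=3,interpolation=cv2.INTER_CUBIC))
a=cv2.imread('pics/side0.png')[160:330,200:400]; cv2.imwrite('pics/s1.png',cv2.resize(a,None,fx=3,fy=3,interpolation=cv2.INTER_CUBIC))
E
```

```text
(no output)
```

View pics/t1.png

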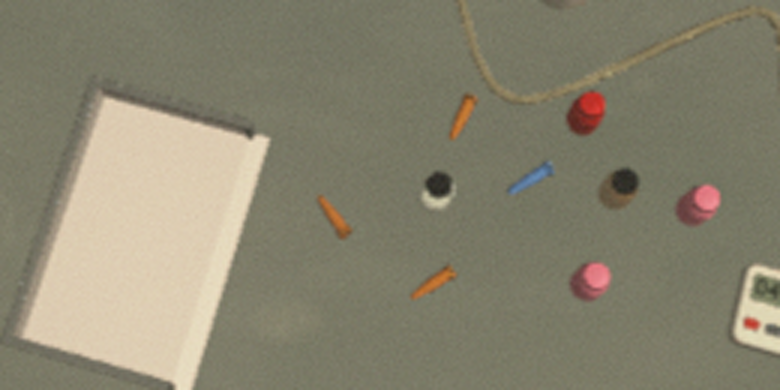

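View pics/s1.png

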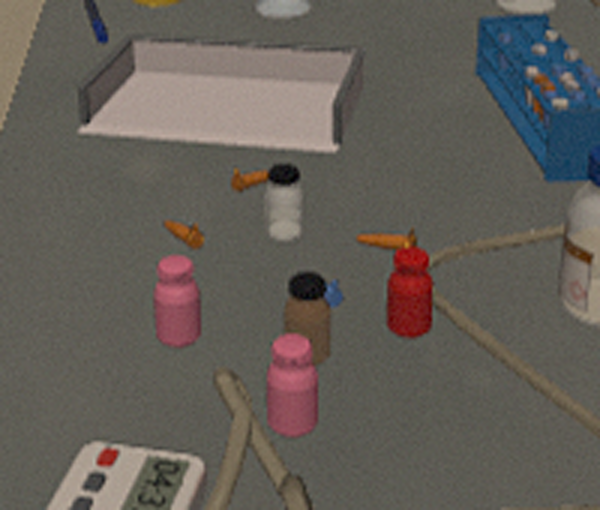

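The top crop shows three orange tubes, at full-image pixels (271,212), (304,234) and (314,179). The blue tube is at (337,199), the clear vial at (306,203) and the brown vial at (367,202). The look-alikes are pink bottles at (393,208) and (357,233) and a red one at (356,177). I'm taking the orange tubes by colour, the brown-bodied vial at (367,202) and the white tray with its mouth facing right. The side view agrees. Next I'll measure the poses precisely.

```bash
cat >> h.py <<'E'
def ray(p,u,v,z):
    K=np.array(p['camera_matrix']); a=R.from_quat(p['attitude'])
    d=np.linalg.inv(K)@np.array([u,v,1]); d=a.apply([d[0],-d[1],-d[2]]); e=np.array(p['eye']); return e+d*(z-e[2])/d[2]
def blobs(p,lo,hi,z,amin=15,box=(120,120,460,300)):
    h=cv2.cvtColor(p['frame'],cv2.COLOR_RGB2HSV); m=cv2.inRange(h,np.array(lo),np.array(hi)); out=[]
    n,l,s,c=cv2.connectedComponentsWithStats(m)
    for i in range(1,n):
        if s[i,4]<amin or not(box[0]<c[i][0]<box[2] and box[1]<c[i][1]<box[3]): continue
        v,u=np.nonzero(l==i); w=np.array([ray(p,a,b,z)[:2] for a,b in zip(u,v)])
        ctr,sz,_=cv2.minAreaRect((w*1000).astype(np.float32)); bx=cv2.boxPoints((ctr,sz,_))
        e=max((bx[1]-bx[0],bx[2]-bx[1]),key=np.linalg.norm); ang=np.degrees(np.arctan2(e[1],e[0]))%180
        out.append((s[i,4],np.round(c[i]),np.round(ctr),np.round(sz),round(float(ang))))
    return out
def tubes(p):
    for cnm,lo,hi in (('orange',(5,130,90),(20,255,255)),('blue',(100,90,80),(125,255,255))):
        for b in blobs(p,lo,hi,.0065): print(cnm,*b)
E
python3 - <<'E'
from h import *
for cam in ('top','side'):
    p=manip.camera(cam); print(cam); tubes(p)
    if cam=='side':continue
    for (x,y) in [(268,137),(190,388),(250,133),(175,383),(100,90),(20,338)]:
        print('tray px',x,y,np.round(ray(p,160+x/3,140+y/3,0 if (x,y) in[(268,137),(190,388)] else .002)*1000))
E
```

```text
top
orange 54 [314. 178.] [ 566. -147.] [10. 38.] 157
orange 48 [271. 213.] [484. -41.] [37.  9.] 33
orange 59 [304. 234.] [ 428. -119.] [ 9. 38.] 123
blue 38 [337. 199.] [ 513. -201.] [ 7. 36.] 123
tray px 268 137 [552.  12.   0.]
tray px 190 388 [347.  74.   0.]
tray px 250 133 [555.  27.   2.]
tray px 175 383 [351.  86.   2.]
tray px 100 90 [594. 152.   2.]
tray px 20 338 [388. 210.   2.]
side
orange 17 [381. 187.] [750. 125.] [30. 11.] 87
orange 51 [282. 219.] [478. -42.] [31. 24.] 81
orange 64 [262. 237.] [ 431. -124.] [18. 42.] 114
orange 77 [329. 240.] [ 563. -151.] [21. 37.] 174
blue 64 [378. 122.] [961. 901.] [171.  54.] 73
blue 1660 [386. 195.] [752. 113.] [401. 107.] 90
blue 19 [233. 170.] [345. 319.] [ 8. 61.] 100
blue 33 [311. 258.] [ 520. -212.] [25.  9.] 83
```

Tray frame: the mouth middle is at (453,57) mm and the inward normal n is (0.278,0.961), about 74°. With s measured along n and t across, the tubes lie at A(-86,57), B(-176,25) and C(-165,165), and the clear vial at (-161,89). I'll push A straight in, then B, then C on a diagonal.

```bash
python3 -m jog '{"offset":[[0.03,-0.03,0],[0.03,-0.03,0],[0.03,-0.03,0],[0.03,-0.03,0],[0.03,-0.03,0],[0.03,-0.03,0],[0.03,-0.03,0],[0.03,-0.03,0],[0.02,-0.035,0],[0.02,-0.035,0],[0.01,-0.04,0],[0.01,-0.04,0],[0.01,-0.04,0],[0.0,-0.04,0],[0.0,-0.04,-0.005],[0,-0.04,-0.01],[0,-0.04,-0.01],[0,-0.04,-0.01],[0,-0.03,-0.01],[0,0,-0.01]],"yaw":[-4.5,-4.5,-4.5,-4.5,-4.5,-4.5,-4.5,-4.5,-4.5,-4.5,-4.5,-4.5,-4.5,-4.5,-4.5,-4.5,-4.5,-4.5,-4.5,-4.5],"jaw":[0.88,0.88,0.88,0.88,0.88,0.88,0.88,0.88,0.88,0.88,0.88,0.88,0.88,0.88,0.88,0.88,0.88,0.88,0.88,0.88]}'
```

```text
clock: 2.67
position: [0.4664, -0.0584, 0.1764]
ee_rot: [0.797, 0.604, 0.0, 0.001]
ft_force: [-0.0, -0.5, -0.4]
grip_width: 0.12
grasp_force: 0.0
```

```bash
python3 -m jog '{"offset":[[0.005,-0.02,-0.03],[0,0,-0.03],[0,0,-0.03],[0,0,-0.03],[0,0,0],[0,0,0]],"yaw":[0,0,0,0,0,0],"jaw":[0.88,0.88,0.88,0.88,0.88,0.88]}'
python3 - <<'E'
from h import *
p=top('t2','top');q=top('s2','side')
a=cv2.resize(p['frame'][140:270,160:420,::-1],(560,280));b=cv2.resize(q['frame'][160:310,200:400,::-1],(400,300))
b=b[:280];cv2.imwrite('pics/c2.png',cv2.resize(np.hstack([a,b]),(800,233)))
print(manip.get_obs()['position'])
E
```

```text
clock: 3.17
position: [0.471, -0.0721, 0.056]
ee_rot: [0.793, 0.609, -0.001, -0.0]
ft_force: [-0.5, 0.6, 0.6]
grip_width: 0.12
grasp_force: 0.0
[ 0.47298539 -0.07191839  0.05807986]
```

View pics/c2.png

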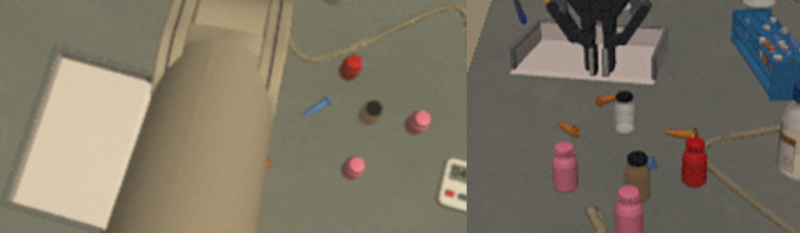

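The view is as expected: the fingers hover behind tube A and clear of the vial. I'll back off about 6 mm, lower, and push along n.

```bash
python3 -m jog '{"offset":[[0,-0.006,0],[0,0,-0.025],[0,0,-0.025],[0,0,0],[0.0028,0.0096,0],[0.0028,0.0096,0],[0.0028,0.0096,0],[0.0028,0.0096,0]],"yaw":[0,0,0,0,0,0,0,0],"jaw":[0.88,0.88,0.88,0.88,0.88,0.88,0.88,0.88]}'
python3 - <<'E'
from h import *
q=top('s3','side');tubes(q)
cv2.imwrite('pics/c3.png',cv2.resize(q['frame'][160:310,200:400,::-1],(600,450)))
print(manip.get_obs()['position'])
E
```

```text
clock: 3.93
position: [0.4845, -0.0377, 0.0078]
ee_rot: [0.793, 0.61, 0.001, 0.0]
ft_force: [-0.1, 1.0, 0.3]
grip_width: 0.124
grasp_force: 0.1
orange 16 [381. 187.] [750. 125.] [30. 11.] 87
orange 64 [262. 237.] [ 431. -124.] [18. 42.] 114
orange 77 [329. 240.] [ 564. -149.] [17. 38.] 174
blue 84 [378. 123.] [958. 892.] [189.  54.] 73
blue 1690 [386. 195.] [751. 113.] [401. 107.] 90
blue 20 [233. 170.] [345. 319.] [ 9. 61.] 100
blue 32 [311. 258.] [ 520. -212.] [25.  9.] 83
[ 0.48486725 -0.03556612  0.00747657]
```

View pics/c3.png

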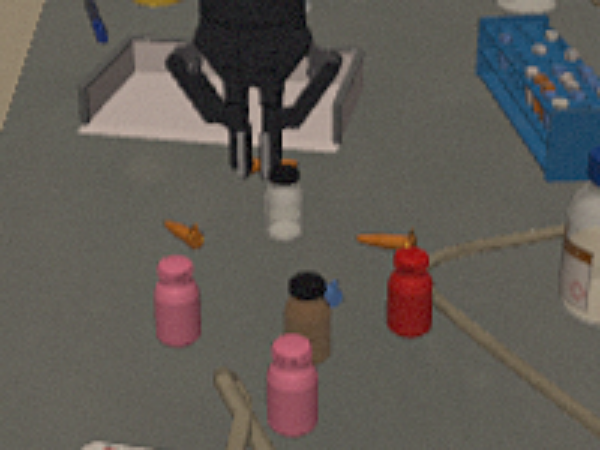

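Tube A is in front of the fingers, turning square and about 6 mm to the right of centre. I'll keep pushing with a small shift to the right, then back off and lift.

```bash
python3 -m jog '{"offset":[[0.0043,0.0092,0],[0.0043,0.0092,0],[0.0043,0.0092,0],[0.0043,0.0092,0],[0.0028,0.0096,0],[0.0028,0.0096,0],[0.0028,0.0096,0],[0.0028,0.0096,0],[0.0028,0.0096,0],[0.0028,0.0096,0],[0.0028,0.0096,0],[0.0028,0.0096,0],[0.0028,0.0096,0],[0,0,0],[-0.005,-0.019,0],[0,0,0.04],[0,0,0.04],[0,0,0.02],[0,0,0],[0,0,0]],"yaw":[0,0,0,0,0,0,0,0,0,0,0,0,0,0,0,0,0,0,0,0],"jaw":[0.88,0.88,0.88,0.88,0.88,0.88,0.88,0.88,0.88,0.88,0.88,0.88,0.88,0.88,0.88,0.88,0.88,0.88,0.88,0.88]}'
python3 - <<'E'
from h import *
q=top('s4','side');tubes(q)
print(manip.get_obs()['position'])
E
```

```text
clock: 5.65
position: [0.5211, 0.0648, 0.1074]
ee_rot: [0.793, 0.609, 0.001, 0.0]
ft_force: [0.6, 0.4, -0.7]
grip_width: 0.121
grasp_force: 0.0
orange 16 [381. 187.] [750. 125.] [30. 11.] 87
orange 42 [302. 194.] [532. 105.] [23. 49.] 135
orange 62 [262. 237.] [ 431. -123.] [18. 42.] 122
orange 78 [329. 240.] [ 563. -149.] [17. 37.] 174
blue 87 [378. 123.] [960. 891.] [190.  54.] 75
blue 1684 [386. 195.] [752. 113.] [401. 107.] 90
blue 19 [233. 170.] [344. 319.] [ 9. 61.] 102
blue 33 [311. 258.] [ 520. -212.] [25.  9.] 83
[0.52027206 0.06469936 0.10620709]
```

```bash
python3 -m jog '{"offset":[[-0.017,-0.037,0],[-0.017,-0.037,0],[-0.017,-0.037,0],[-0.017,-0.037,0],[-0.017,-0.037,0],[-0.018,-0.037,0],[0,0,-0.035],[0,0,-0.03],[0,0,0],[0,0,0]],"yaw":[0,0,0,0,0,0,0,0,0,0],"jaw":[0.88,0.88,0.88,0.88,0.88,0.88,0.88,0.88,0.88,0.88]}'
```

```text
clock: 6.53
position: [0.4154, -0.1574, 0.0401]
ee_rot: [0.793, 0.609, -0.002, -0.001]
ft_force: [0.9, -0.0, 0.7]
grip_width: 0.119
grasp_force: 0.0
```

```bash
python3 -m jog '{"offset":[[0,0,-0.033],[0,0,0],[0.0028,0.0096,0],[0.0028,0.0096,0],[0.0028,0.0096,0],[0.0028,0.0096,0],[0.0028,0.0096,0],[0.0028,0.0096,0],[0.0028,0.0096,0]],"yaw":[0,0,0,0,0,0,0,0,0],"jaw":[0.88,0.88,0.88,0.88,0.88,0.88,0.88,0.88,0.88]}'
python3 - <<'E'
from h import *
q=top('s5','side');tubes(q)
cv2.imwrite('pics/c5.png',cv2.resize(q['frame'][160:310,200:400,::-1],(600,450)))
print(manip.get_obs()['position'])
E
```

```text
clock: 7.28
position: [0.4375, -0.0889, 0.0087]
ee_rot: [0.793, 0.609, 0.0, 0.0]
ft_force: [0.6, -0.0, 1.1]
grip_width: 0.123
grasp_force: 0.1
orange 16 [381. 187.] [750. 125.] [30. 11.] 87
orange 42 [302. 194.] [533. 106.] [21. 49.] 135
orange 78 [329. 240.] [ 564. -149.] [17. 38.] 174
blue 89 [378. 123.] [960. 891.] [190.  54.] 75
blue 1693 [386. 195.] [751. 111.] [405. 107.] 90
blue 21 [233. 170.] [345. 319.] [ 9. 61.] 100
blue 32 [311. 258.] [ 520. -212.] [25.  9.] 83
[ 0.43799535 -0.0870834   0.00858837]
```

View pics/c5.png

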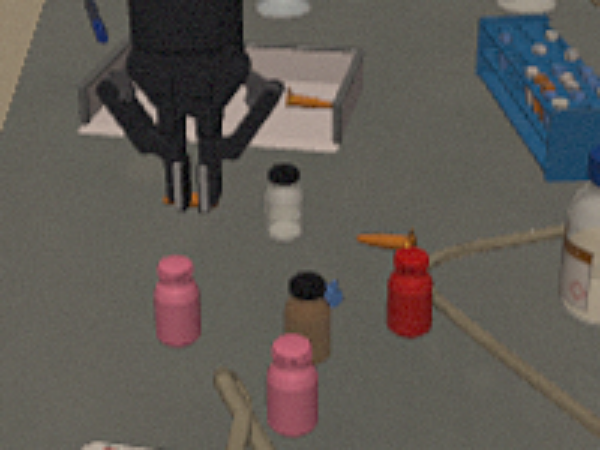

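The side view shows A inside the tray on the right. B is against both fingers and slightly to the left, so I'll push on with a small correction to the left.

```bash
python3 -m jog '{"offset":[[0.0016,0.0099,0],[0.0016,0.0099,0],[0.0016,0.0099,0],[0.0016,0.0099,0],[0.0028,0.0096,0],[0.0028,0.0096,0],[0.0028,0.0096,0],[0.0028,0.0096,0],[0.0028,0.0096,0],[0.0028,0.0096,0],[0.0028,0.0096,0],[0.0028,0.0096,0],[0.0028,0.0096,0],[0.0028,0.0096,0],[0.0028,0.0096,0],[0.0028,0.0096,0],[0.0028,0.0096,0],[0.0028,0.0096,0],[0.0028,0.0096,0],[0,0,0]],"yaw":[0,0,0,0,0,0,0,0,0,0,0,0,0,0,0,0,0,0,0,0],"jaw":[0.88,0.88,0.88,0.88,0.88,0.88,0.88,0.88,0.88,0.88,0.88,0.88,0.88,0.88,0.88,0.88,0.88,0.88,0.88,0.88]}' && python3 -m jog '{"offset":[[-0.005,-0.019,0],[0,0,0.04],[0,0,0.04],[0,0,0.02],[0,0,0]],"yaw":[0,0,0,0,0],"jaw":[0.88,0.88,0.88,0.88,0.88]}'
python3 - <<'E'
from h import *
q=top('s6','side');tubes(q)
for n in ('vial_clear','spent_1'):
  for d in manip.tip_of(q,n):print(n,d)
print(manip.get_obs()['position'])
E
```

```text
clock: 9.0
position: [0.4861, 0.096, 0.0084]
ee_rot: [0.792, 0.61, 0.0, -0.0]
ft_force: [-0.4, 0.9, -0.1]
grip_width: 0.121
grasp_force: 0.0
clock: 9.42
position: [0.483, 0.0747, 0.1127]
ee_rot: [0.793, 0.609, 0.003, 0.001]
ft_force: [0.3, 0.7, -0.2]
grip_width: 0.116
grasp_force: 0.0
orange 17 [381. 187.] [750. 125.] [30. 11.] 87
orange 38 [282. 193.] [481. 120.] [28. 34.] 176
orange 41 [302. 194.] [533. 106.] [21. 49.] 135
orange 77 [329. 240.] [ 563. -151.] [21. 37.] 174
blue 84 [378. 123.] [960. 891.] [190.  54.] 75
blue 1681 [386. 195.] [751. 113.] [401. 107.] 90
blue 22 [233. 170.] [345. 319.] [10. 61.] 98
blue 33 [311. 258.] [ 520. -212.] [25.  9.] 83
vial_clear {'at': [0.4976, -0.1247, 0.0019], 'score': 0.77}
spent_1 {'at': [0.4485, 0.0597, 0.0011], 'score': 0.6}
spent_1 {'at': [0.536, 0.1053, 0.0043], 'score': 0.59}
spent_1 {'at': [0.569, -0.1466, 0.0029], 'score': 0.4}
[0.48008948 0.07449588 0.10795257]
```

```bash
python3 -m jog '{"offset":[[0.0138,-0.0368,0],[0.0138,-0.0368,0],[0.0138,-0.0368,0],[0.0138,-0.0368,0],[0.0138,-0.0368,0],[0.0138,-0.0368,0],[0.0138,-0.0368,0],[0,0,-0.035],[0,0,-0.03],[0,0,0],[0,0,0]],"yaw":[4.8,4.8,4.8,4.8,4.8,4.8,4.8,0,0,0,0],"jaw":[0.88,0.88,0.88,0.88,0.88,0.88,0.88,0.88,0.88,0.88,0.88]}'
```

```text
clock: 10.48
position: [0.5751, -0.1828, 0.0412]
ee_rot: [0.583, 0.812, -0.001, -0.002]
ft_force: [0.1, 0.2, 1.0]
grip_width: 0.124
grasp_force: 0.0
```

```bash
python3 -m jog '{"offset":[[0.003,0,-0.033],[0,0,0],[-0.003,0.0095,0],[-0.003,0.0095,0],[-0.003,0.0095,0],[-0.003,0.0095,0],[-0.003,0.0095,0],[-0.003,0.0095,0],[-0.003,0.0095,0]],"yaw":[0,0,0,0,0,0,0,0,0],"jaw":[0.88,0.88,0.88,0.88,0.88,0.88,0.88,0.88,0.88]}'
python3 - <<'E'
from h import *
q=top('s7','side');tubes(q)
cv2.imwrite('pics/c7.png',cv2.resize(q['frame'][160:310,200:400,::-1],(600,450)))
print(manip.get_obs()['position'])
E
```

```text
clock: 11.23
position: [0.5592, -0.1156, 0.0111]
ee_rot: [0.583, 0.812, 0.0, 0.001]
ft_force: [0.9, -1.8, 2.7]
grip_width: 0.119
grasp_force: 1.7
orange 16 [381. 187.] [750. 125.] [30. 11.] 87
orange 38 [282. 193.] [481. 120.] [28. 34.] 176
orange 43 [312. 232.] [ 535. -111.] [29. 15.] 34
blue 79 [378. 123.] [960. 891.] [190.  54.] 75
blue 1688 [386. 195.] [751. 111.] [405. 107.] 90
blue 21 [233. 170.] [345. 319.] [ 9. 61.] 100
blue 33 [311. 258.] [ 520. -212.] [25.  9.] 83
[ 0.55895267 -0.1137047   0.01079415]
```

View pics/c7.png

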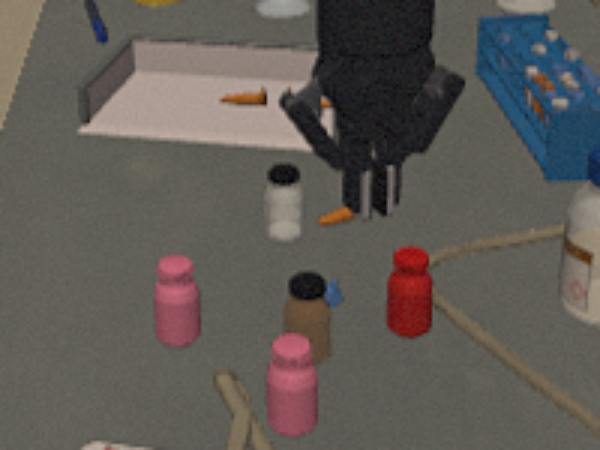

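C has slid to the left of the fingers, with its tip near the clear vial at crop (320,218). I'll back off, lift and re-measure.

```bash
python3 -m jog '{"offset":[[0.003,-0.0095,0],[0.006,-0.019,0],[0,0,0.04],[0,0,0.04],[0.035,0.02,0.03],[0.035,0.04,0],[0,0.04,0],[0,0.04,0],[0,0.04,0],[0,0.03,0],[0,0,0]],"yaw":[0,0,0,0,0,0,0,0,0,0,0],"jaw":[0.88,0.88,0.88,0.88,0.88,0.88,0.88,0.88,0.88,0.88,0.88]}'
python3 - <<'E'
from h import *
p=top('t8');tubes(p);q=top('s8','side');tubes(q)
a=cv2.resize(p['frame'][140:270,160:420,::-1],(560,280));b=cv2.resize(q['frame'][160:310,200:400,::-1],(560,420))[:320,130:430]
cv2.imwrite('pics/c8.png',np.vstack([cv2.copyMakeBorder(a,0,0,0,0,0),cv2.copyMakeBorder(b,0,0,0,260,0)]))
print(manip.get_obs()['position'])
for c in (p,q):
  for n in ('vial_clear','spent_1_tip','spent_1_cap'):
    for d in manip.tip_of(c,n):print(n,np.round(d['at'],3),round(d['score'],2))
E
```

```text
clock: 12.2
position: [0.6245, 0.061, 0.1144]
ee_rot: [0.579, 0.815, 0.001, -0.001]
ft_force: [0.3, 0.3, -0.8]
grip_width: 0.12
grasp_force: 0.0
orange 55 [296. 188.] [ 543. -104.] [39.  9.] 25
orange 41 [212. 191.] [539. 102.] [ 7. 35.] 163
orange 42 [207. 212.] [484. 115.] [ 7. 38.] 167
blue 36 [337. 199.] [ 513. -201.] [ 6. 36.] 123
orange 16 [381. 187.] [750. 125.] [30. 11.] 87
orange 36 [281. 193.] [485. 116.] [39. 24.] 18
orange 42 [302. 194.] [536. 102.] [19. 45.] 145
orange 74 [315. 230.] [ 542. -105.] [48. 17.] 33
blue 84 [378. 123.] [960. 891.] [190.  54.] 75
blue 1682 [386. 195.] [752. 113.] [401. 107.] 90
blue 21 [233. 170.] [345. 319.] [ 9. 61.] 100
blue 33 [311. 258.] [ 520. -212.] [25.  9.] 83
[0.62459852 0.05351974 0.11480387]
vial_clear [ 0.498 -0.122 -0.003] 0.58
spent_1_tip [ 0.523 -0.108  0.006] 0.37
spent_1_cap [ 0.553 -0.093  0.007] 0.61
vial_clear [ 0.495 -0.122  0.004] 0.62
spent_1_tip [ 0.523 -0.11   0.003] 0.6
spent_1_cap [ 0.484  0.114 -0.   ] 0.57
spent_1_cap [ 0.553 -0.094  0.004] 0.53
```

View pics/c8.png

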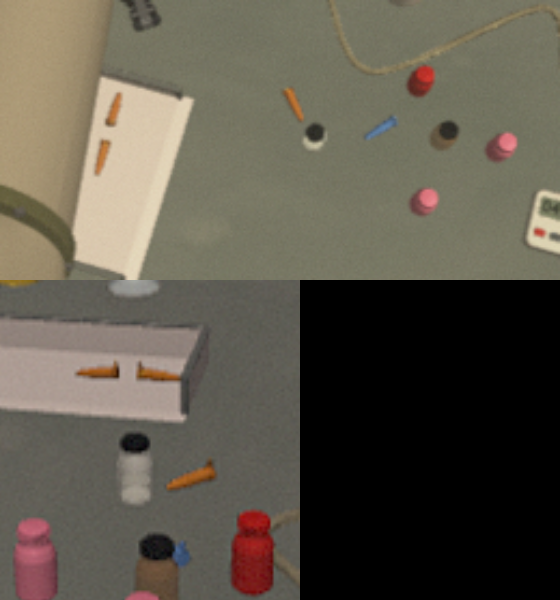

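C now lies at (543,-104) mm at 25°, nearly square to the route. The vial hasn't moved, and A and B are well inside the tray. I'll approach again along 102.5°, centred on the tube.

```bash
python3 -m jog '{"offset":[[-0.0125,-0.032,0],[-0.0125,-0.032,0],[-0.0125,-0.032,0],[-0.0125,-0.032,0],[-0.0125,-0.032,0],[-0.0125,-0.032,0],[0,0,-0.04],[0,0,-0.035],[0,0,0],[0,0,0]],"yaw":[-6.5,0,0,0,0,0,0,0,0,0],"jaw":[0.88,0.88,0.88,0.88,0.88,0.88,0.88,0.88,0.88,0.88]}'
```

```text
clock: 13.43
position: [0.5483, -0.1395, 0.0396]
ee_rot: [0.629, 0.778, -0.001, -0.001]
ft_force: [1.4, -0.1, 0.6]
grip_width: 0.124
grasp_force: 0.0
```

```bash
python3 -m jog '{"offset":[[0,0,-0.032],[0,0,0],[-0.002,0.0098,0],[-0.002,0.0098,0],[-0.002,0.0098,0],[-0.002,0.0098,0],[-0.002,0.0098,0],[-0.002,0.0098,0]],"yaw":[0,0,0,0,0,0,0,0],"jaw":[0.88,0.88,0.88,0.88,0.88,0.88,0.88,0.88]}'
python3 - <<'E'
from h import *
q=top('s9','side');tubes(q)
cv2.imwrite('pics/c9.png',cv2.resize(q['frame'][170:270,260:380,::-1],(600,500)))
print(manip.get_obs()['position'])
E
```

```text
clock: 14.1
position: [0.5376, -0.0787, 0.0089]
ee_rot: [0.628, 0.778, 0.0, 0.0]
ft_force: [0.6, -0.4, -0.4]
grip_width: 0.119
grasp_force: 0.1
orange 16 [381. 187.] [750. 125.] [30. 11.] 87
orange 26 [280. 193.] [477. 114.] [24. 22.] 15
blue 82 [378. 123.] [960. 891.] [190.  54.] 75
blue 1688 [386. 195.] [751. 113.] [401. 107.] 90
blue 22 [233. 170.] [344. 324.] [ 9. 70.] 100
blue 32 [311. 258.] [ 520. -212.] [25.  9.] 83
[ 0.5373352  -0.07653902  0.00842569]
```

View pics/c9.png

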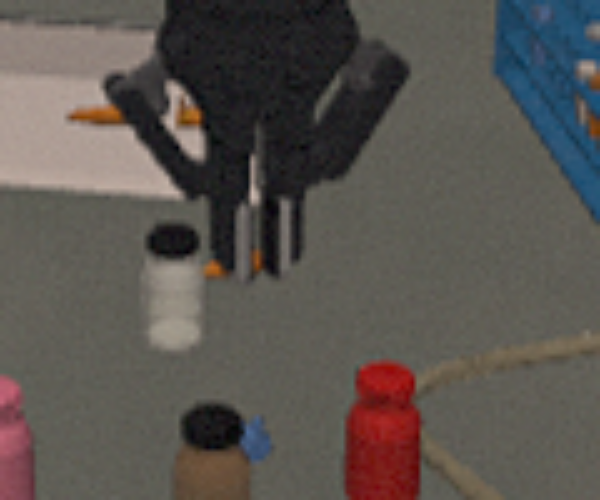

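C is square in front of the fingers, about 7 mm left of centre. I'll push on with a left correction into the tray, then back out and lift.

```bash
python3 -m jog '{"offset":[[-0.0036,0.0094,0],[-0.0036,0.0094,0],[-0.0036,0.0094,0],[-0.0036,0.0094,0],[-0.0022,0.0098,0],[-0.0022,0.0098,0],[-0.0022,0.0098,0],[-0.0022,0.0098,0],[-0.0022,0.0098,0],[-0.0022,0.0098,0],[-0.0022,0.0098,0],[-0.0022,0.0098,0],[-0.0022,0.0098,0],[-0.0022,0.0098,0],[-0.0022,0.0098,0],[0,0,0]],"yaw":[0,0,0,0,0,0,0,0,0,0,0,0,0,0,0,0],"jaw":[0.88,0.88,0.88,0.88,0.88,0.88,0.88,0.88,0.88,0.88,0.88,0.88,0.88,0.88,0.88,0.88]}' && python3 -m jog '{"offset":[[0.004,-0.019,0],[0,0,0.04],[0,0,0.04],[0.02,0,0.04],[0.04,0.01,0.02],[0.04,0.02,0],[0,0.03,0],[0,0.03,0],[0,0.03,0],[0,0,0],[0,0,0]],"yaw":[0,0,0,0,0,0,0,0,0,0,0],"jaw":[0.88,0.88,0.88,0.88,0.88,0.88,0.88,0.88,0.88,0.88,0.88]}'
python3 - <<'E'
from h import *
p=top('t10');tubes(p);q=top('s10','side');tubes(q)
a=cv2.resize(p['frame'][140:270,160:420,::-1],(560,280));b=cv2.resize(q['frame'][160:310,200:400,::-1],(400,300))
cv2.imwrite('pics/c10.png',np.vstack([a,cv2.copyMakeBorder(b,0,0,0,160,0)]))
for c in (p,q):
  for n in ('vial_clear','spent_1_tip','spent_1_cap'):
    for d in manip.tip_of(c,n):
      x=np.array(d['at'])*1000-[453,57,0]; print(n,'s,t,z',np.round([x[0]*.278+x[1]*.961,x[0]*.961-x[1]*.278,x[2]]),round(d['score'],2))
E
```

```text
clock: 15.48
position: [0.4984, 0.0677, 0.0081]
ee_rot: [0.627, 0.779, 0.0, -0.0]
ft_force: [-0.6, 0.5, -0.3]
grip_width: 0.121
grasp_force: 0.0
clock: 16.4
position: [0.5949, 0.1658, 0.1431]
ee_rot: [0.627, 0.779, -0.0, -0.0]
ft_force: [0.2, -1.0, -0.3]
grip_width: 0.121
grasp_force: 0.0
orange 40 [213. 191.] [539. 102.] [ 7. 34.] 163
orange 43 [219. 207.] [496.  85.] [38.  7.] 15
orange 43 [207. 212.] [484. 116.] [ 8. 37.] 163
blue 37 [337. 199.] [ 513. -200.] [ 7. 36.] 120
orange 16 [381. 187.] [750. 125.] [30. 11.] 87
orange 79 [284. 195.] [489. 103.] [40. 51.] 108
orange 39 [302. 194.] [535. 104.] [18. 43.] 145
blue 84 [378. 123.] [958. 893.] [188.  54.] 73
blue 1676 [386. 195.] [752. 113.] [401. 107.] 90
blue 21 [233. 170.] [345. 319.] [ 9. 61.] 100
blue 33 [311. 258.] [ 520. -212.] [25.  9.] 83
vial_clear s,t,z [-160.   93.   -2.] 0.61
vial_clear s,t,z [-232.  123.    1.] 0.2
spent_1_tip s,t,z [32. 15.  9.] 0.39
spent_1_cap s,t,z [47. 46. 10.] 0.45
vial_clear s,t,z [-160.   92.    4.] 0.61
spent_1_tip s,t,z [28. 14.  5.] 0.41
spent_1_tip s,t,z [-299.  133.   -0.] 0.27
spent_1_cap s,t,z [67. 68.  7.] 0.41
spent_1_cap s,t,z [48. 41.  6.] 0.37
```

View pics/c10.png

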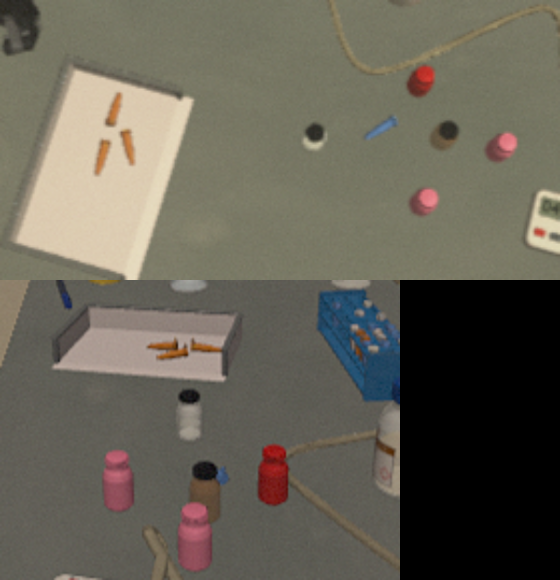

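Both views show all three orange tubes well inside the tray, the nearest end about 28 mm past the mouth. The vials and the blue tube are where they were, and the robot is clear.

```bash
python3 -c "
from workcell import manip
print(manip.hand_in())"
```

```text
the job is handed in; nothing more can be done
None
```

I swept all three orange tubes into the waste tray and handed the job in at about 16 s on the robot's clock; the final pictures show them lying wholly inside, with the blue tube and both vials where they started, though the hand-in gave no verdict.

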